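# Hang the keyhole sole pattern on its stud

## Task

Two plywood half-sole patterns stand in the rack on the cobbler's bench. Take the one whose opening runs up into a narrow keyhole slot, slip its wide opening over the headed stud of the hanging board and lower it until it hangs fully home, upright, with the slot locked behind the stud's head; let go of it there. Leave the other pattern, with the plain opening, standing in the rack.

Things in the scene. Friction and masses are not known exactly. Their poses are not given: they have to be found in the camera images.
- keyhole_pattern_center (a point): Centre of the keyhole pattern: plywood plate, x 10 mm thick, y 96 wide, z (up) 178 tall, alike front and back; pinch its top edge from above across the 10 mm. Opening right through: octagon 48 mm across, its centre 24 mm below this point, 45-degree shoulders leading up into a 16 mm slot that ends 32 mm above this point. Its lowest 30 mm stand in a pocket of a fixed 42 mm high dark wood rack.
- slot_top (a point): Point on the keyhole pattern, mid-thickness, 28 mm above its centre and 4 mm below the closed upper end of its slot: the stud's axis lies here when the pattern hangs home. Axes as the pattern's.
- stud (a point): On the axis of the fixed steel stud, mid-gap between board and head. x: level along the stud from board to head, away from the robot; z up. Shank 8 mm dia., 12 mm free either way; head 28 mm dia., 6 thick, outer face 18 mm from here. 140 mm above the bare table. The fixed wood board (180 wide, 18 thick) is on the robot's side, its top 14 mm above this point, so a hung pattern rises 47 mm above it.
- plain_pattern_center (a point): Centre of the other pattern, to be left alone: same outline, size and wood, with the octagonal opening but no slot. It stands in the other pocket of the same rack, 123 mm beside the keyhole pattern; the two in either order. Both tops are 190 mm above the table, so lift clear of it.
Not all that is in view belongs to the job. What is shaped like the part that bears keyhole_pattern_center but green is not meant. Leave any green look-alike of the part that bears stud alone.

How it is judged:
By the outcome, as a careful person would: the job done as asked, in the order asked, and still so for the second after the job is handed in, with the robot touching nothing.
It also fails if it takes over 40 s, if anything falls off the work surface, if the arm or the gripper's body presses on something with over 40 N, if the wrist force passes 120 N, or if a joint passes its speed limit or range.

## Robot

A 7-joint arm with a two-finger parallel gripper is mounted at the origin on the work surface. World frame = base frame: x ahead of the robot, y to its left, z up, the work surface at z = 0. Lengths are in m, angles in rad, forces in N, time in s.
With the tool pointing down it reaches from about 0.425 to 0.95 m from the base axis. Payload 4.7 kg.
Tool frame: the origin (TCP) lies at the very end of the fingers, on their centre line; the grasp point (between the pads) lies 19 mm behind it; z points along the fingers, y is the line along which they close (so a half turn about z gives the same grasp; the last joint's range is limited). The gripper opens to 85 mm and grips with 20 to 120 N. Pads are 22 mm wide; open, the fingers measure 114 mm over their backs; the gripper's body (76 mm by 85 mm) begins 54 mm behind the grasp point. The pads swing forward as they close: fully open they stand 13 mm farther back than shut.
Start: joints at [1.154, 0.469, -0.049, 1.532, 0.024, 1.141, -0.082], TCP at [0.255, -0.625, 0.201] pointing down, gripper open.
Joint ranges: [-2.59, 2.59], [-0.33, 1.99], [-1.39, 1.29], [0.1, 2.45], [-1.04, 4.18], [0.21, 1.99], [-2.66, 2.66]. Speed limits (rad/s): [2.57, 2.57, 3.14, 3.14, 3.14, 3.14, 3.14].

## Interface

Orientations are given as a 3x3 rotation matrix whose columns are the frame's x, y, z axes.
In Python, from workcell import arm gives the robot as it stands. The module is installed in compiled form; this text tells all that it offers.
- The arm moves only by the tool jog_arm, never from a script. Its argument "steps" is a list of rows, each a list of 5 numbers: the shift along the tool's x, y, z as a fraction of full scale, then the turn about the tool's z as a fraction of full scale, then the opening, from 0 (shut) to 1 (fully open). In form: [[dx, dy, dz, twist, jaw], ...]. A call has 1 to 12 rows; each row shifts and turns the commanded pose from where the row before left it, along the tool's axes as they then stand; what a row does not reach is not made up. Full scale, the value 1, is 0.03 m for a shift and 2 pi rad for a turn. A row lasts 1/10 s, in which the tool goes at most 50 mm and 8.59 degrees, less where a joint would pass 70% of its speed; a pose out of reach is approached as far as the arm can. A call with a number of a shift or a turn outside -1 to 1 is refused whole. A call with a gripper value outside its range is refused whole. The fingers move at their own pace and stop on an object; "squeeze" is the grip in N (left out, the last holds). Time passes only in rows, so rows that do not move let the fingers close. It gives the time, the measured TCP pose, the force, the opening and the grip force at its end, in the units of the state.
- arm.sense(): the state, without advancing time (a new reading comes with each control period).
- arm.capture(name): name is "scene" or "top"; returns a dict with "frame" (384x512x3 uint8, red, green, blue), "z_map" (384x512 float32, m along the optical axis (not along the pixel's ray), 0 where there is no reading), "mtx" (3x3 intrinsics, pixels), "xyz" and "orientation" of the camera in the world. Camera axes: x right, y up, looking along -z (the intrinsics and any distortion apply to the point x, -y, -z); pixel columns grow to the right and rows downward; lengths in m; the calibration is good to about 2 mm. A picture is of the moment at which its call begins.
- arm.job_done(): hands the job in; it is judged then, once.
Trained networks look in a picture, given as the dict that the camera call returned (one of the last four; its "shot" number tells which), for a name from the list of things; names that differ only in an ending like _2 or _b are one class to them, and where a whole thing is asked for, a point or a joint stands for the part that bears it (a point fixed in the world has none). Each returns a list of dicts, best first, with "conf" (0 to 1); they miss things now and then, are a little off and sometimes report something else, mostly with a low value. They report only what shows in the picture. A call takes as long as a camera call. They do not tell look-alikes from the thing itself.
- arm.find_in(picture, query): "centre" ([column, row] in pixels, amid what is visible of it).
- arm.regions_of(picture, query): "mask" (384x512 bool, what is visible of it) and "centre" ([column, row] in pixels, amid what is visible of it).
- arm.mark_of(picture, query): "centre" ([column, row] in pixels: a listed point, or the origin of a listed thing).
The state is a dict: "time": time; "joint_positions": joint angles; "qvel": joint speeds; "tau": joint torques, N m; "position": TCP position; "ee_rot": TCP orientation; "ft_force": force on the tool from outside, world axes, zero at the start; "ft_torque": the same for the moment, N m; "width": finger opening in m; "grasp_force": force on a finger pad.
Only numpy, scipy, OpenCV 4.12 (cv2) and the standard library are available. Lean on these libraries where they do the work, as an engineer would, in place of code of your own. Each camera call takes 0.05 s, during which the arm holds its last target. There are 200 camera calls.

## Working session

There is one attempt and no reset: what is moved stays moved. The work goes in short steps, Python scripts to look and compute and a tool call to move; the robot and the scene stay as the last step left them, time stands still between calls to the robot, and variables do not carry over. Pictures are saved under pics/ and viewed, at most 10 in all, crops included, and the job is handed in when it is done.

Besides the shell and the picture viewer there is one more tool, called after ">>>" by a JSON object that holds its "fn" and its "kwargs". jog_arm: Moves the arm, as the interface text tells. Shift numbers are shares of 0.03 m and turn numbers shares of 2 pi rad, none past 1 either way. Its arguments: {"type":"object","properties":{"steps":{"type":"array"},"squeeze":{"type":"number"}},"required":["steps"]}

```bash
mkdir -p pics; cat > h.py <<'E'
import numpy as np, cv2
from workcell import arm
def world(p,c,z=None):
    u,v=c; K=p["mtx"]
    d=p["z_map"][int(round(v)),int(round(u))] if z is None else z
    x=(u-K[0,2])/K[0,0]*d; y=(v-K[1,2])/K[1,1]*d
    return np.array(p["xyz"])+np.array(p["orientation"])@np.array([x,-y,-d])
def cloud(p):
    K=p["mtx"]; v,u=np.mgrid[0:384,0:512]; d=p["z_map"]
    q=np.stack([(u-K[0,2])/K[0,0]*d,-(v-K[1,2])/K[1,1]*d,-d],-1)
    return q@np.array(p["orientation"]).T+np.array(p["xyz"])
E
python3 - <<'E'
from h import *
np.set_printoptions(precision=4,suppress=True)
for n in("scene","top"):
    p=arm.capture(n); cv2.imwrite(f"pics/{n}0.png",p["frame"][...,::-1])
    print(n,p["xyz"],p["mtx"].ravel())
    np.savez(f"{n}0.npz",**{k:p[k] for k in("frame","z_map","mtx","xyz","orientation")})
    for q in("keyhole_pattern_center","plain_pattern_center","stud","slot_top"):
        for m in("mark_of","find_in"):
            for r in getattr(arm,m)(p,q)[:4]:
                print(q,m,np.round(r["centre"],1),round(r["conf"],2),world(p,r["centre"]))
s=arm.sense();print(s["position"],s["ee_rot"],s["time"])
E
```

```text
scene [ 1.0164 -0.3907  1.048 ] [490.3295   0.     250.8079   0.     490.3295 192.4199   0.       0.
   1.    ]
keyhole_pattern_center mark_of [330.9 114.5] 0.95 [0.3563 0.3473 0.1054]
keyhole_pattern_center mark_of [317.4 196.3] 0.89 [0.5134 0.1746 0.0408]
keyhole_pattern_center mark_of [285.6 138.3] 0.55 [ 0.2749  0.2623 -0.0061]
keyhole_pattern_center find_in [315.1 193.8] 0.93 [0.5507 0.1234 0.1328]
keyhole_pattern_center find_in [285.3 138.1] 0.93 [ 0.2778  0.2585 -0.0004]
keyhole_pattern_center find_in [331.4 110.3] 0.62 [0.3525 0.3506 0.1162]
keyhole_pattern_center find_in [164.5 273.2] 0.56 [ 0.5108 -0.2588  0.107 ]
plain_pattern_center mark_of [344.4 165.8] 0.77 [0.5164 0.2499 0.1119]
plain_pattern_center find_in [343.9 159.9] 0.97 [0.5169 0.2422 0.1401]
stud mark_of [171.1 264.5] 0.97 [ 0.5204 -0.2427  0.1427]
stud mark_of [103.1 205.4] 0.71 [ 0.2893 -0.2902  0.1296]
stud mark_of [345.6 163.3] 0.29 [0.5116 0.2585 0.1109]
stud find_in [164.3 274.8] 0.56 [ 0.5083 -0.2596  0.0966]
slot_top mark_of [327.2 109. ] 0.96 [0.3351 0.3523 0.1066]
slot_top mark_of [317.7 189.8] 0.81 [0
[... 949 characters left out ...]
2]
stud mark_of [383.6 239.2] 0.85 [ 0.2983 -0.32   -0.0011]
stud mark_of [367.5 151.1] 0.69 [ 0.5436 -0.2759  0.005 ]
stud find_in [362.6 175.1] 0.94 [ 0.4742 -0.2585  0.0174]
stud find_in [379.6 252.7] 0.72 [ 0.2669 -0.2671  0.1519]
slot_top mark_of [215.2 141.2] 0.96 [0.5362 0.1379 0.1569]
slot_top mark_of [186.6 216. ] 0.84 [0.3511 0.2006 0.1811]
slot_top mark_of [125.5 215.5] 0.58 [0.3521 0.353  0.1471]
slot_top find_in [128.6 219.6] 0.97 [0.3461 0.3824 0.0005]
slot_top find_in [216.2 143.8] 0.79 [0.5519 0.1443 0.0389]
slot_top find_in [188.6 220.4] 0.63 [0.3419 0.2014 0.1368]
[ 0.2553 -0.6249  0.2014] [[ 0.9257  0.3782  0.    ]
 [ 0.3782 -0.9257 -0.0001]
 [ 0.      0.0001 -1.    ]] 0.9
```

```bash
python3 - <<'E'
import cv2
a=cv2.imread("pics/scene0.png");b=cv2.imread("pics/top0.png")
cv2.imwrite("pics/s1.png",cv2.resize(a,(800,600)))
cv2.imwrite("pics/t1.png",cv2.resize(b,(800,600)))
c=cv2.resize(a[90:250,260:380],None,fx=3.5,fy=3.5,interpolation=2);cv2.imwrite("pics/c1.png",c)
E
```

```text
(no output)
```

View pics/s1.png

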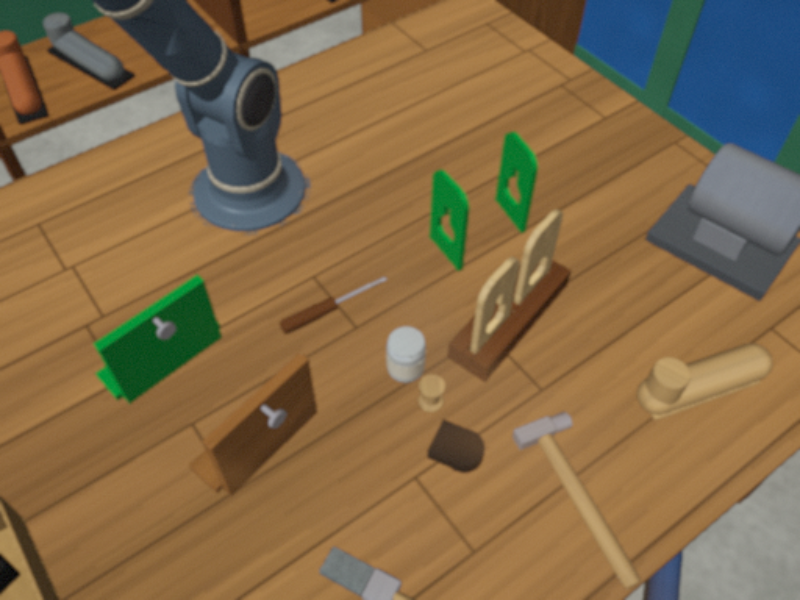

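View pics/t1.png

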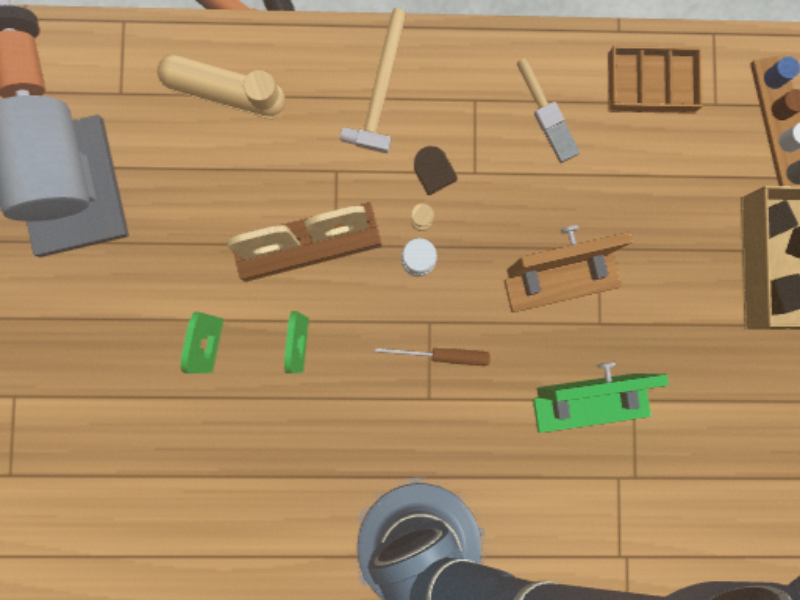

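View pics/c1.png

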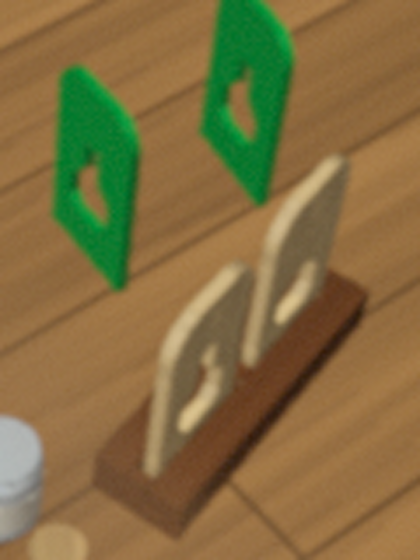

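Candidates for the keyhole pattern in the scene image are:
- wood at (316,194), which has an opening with a slot running up
- wood at (344,162), which has a plain opening
- green at (285,138) and green at (331,112)

I choose (316,194). For the stud I choose the wood board's at about (173,265); the green one is at (103,205). The crop confirms the slot in the nearer wood plate.

```bash
python3 - <<'E'
from h import *
np.set_printoptions(precision=4,suppress=True)
T=[]
for n in("scene","top"):
    p=dict(np.load(f"{n}0.npz")); C=cloud(p); ok=p["z_map"]>0
    T.append(p)
    f=p["frame"].astype(int); green=(f[...,1]>f[...,0]+25)
    def box(x0,x1,y0,y1,z0,z1):
        return C[ok&~green&(C[...,0]>x0)&(C[...,0]<x1)&(C[...,1]>y0)&(C[...,1]<y1)&(C[...,2]>z0)&(C[...,2]<z1)]
    def rep(l,P):
        if len(P)<5: print(n,l,len(P));return
        c,(w,h),a=cv2.minAreaRect(P[:,:2].astype(np.float32))
        m=P.mean(0); e=np.linalg.eigh(np.cov(P[:,:2].T))[1][:,1]
        print(n,l,len(P),"mean",m,"rect",np.array(c),w,h,"dir",np.degrees(np.arctan2(e[1],e[0]))%180,"zmax",P[:,2].max())
    rep("key top",box(.45,.62,.06,.19,.165,.20))
    rep("plain top",box(.45,.62,.195,.32,.165,.20))
    rep("rack",box(.42,.62,.0,.36,.034,.046))
    rep("board top",box(.38,.58,-.42,-.12,.146,.162))
    rep("board face",box(.38,.58,-.42,-.12,.06,.146))
    rep("board base",box(.38,.58,-.42,-.12,.008,.04))
    print(n,"tableZ",np.median(C[ok][np.abs(C[ok][:,2])<.02][:,2]))
# triangulate stud/center/slot marks from both views
def ray(p,c):
    K=p["mtx"];d=p["orientation"]@np.array([(c[0]-K[0,2])/K[0,0],-(c[1]-K[1,2])/K[1,1],-1]);return p["xyz"],d/np.linalg.norm(d)
for l,a,b in(("stud",(171.1,264.5),(367.5,151.1)),("center",(317.4,196.3),(216.9,143.4)),("slot",(317.7,189.8),(215.2,141.2)),("plain",(344.4,165.8),(169.5,157.9))):
    o1,d1=ray(T[0],a);o2,d2=ray(T[1],b)
    t=np.linalg.lstsq(np.c_[d1,-d2],o2-o1,rcond=None)[0];q1=o1+t[0]*d1;q2=o2+t[1]*d2
    print(l,(q1+q2)/2,np.linalg.norm(q1-q2))
E
```

```text
scene key top 256 mean [0.5447 0.1322 0.181 ] rect [0.5409 0.1388] 0.012166392989456654 0.09441226720809937 dir 104.24292646115948 zmax 0.1930182591999774
scene plain top 218 mean [0.5124 0.2495 0.1809] rect [0.5095 0.2537] 0.012033914215862751 0.0882745161652565 dir 104.18434565434723 zmax 0.19332550149346672
scene rack 1458 mean [0.5429 0.1769 0.0402] rect [0.5351 0.159 ] 0.08412827551364899 0.3327732980251312 dir 99.65920590548012 zmax 0.0459873284814758
scene board top 790 mean [ 0.5018 -0.2485  0.1524] rect [ 0.5123 -0.2417] 0.05012441426515579 0.1795586794614792 dir 103.70641605955791 zmax 0.15781022983449178
scene board face 1466 mean [ 0.5086 -0.2509  0.1071] rect [ 0.5169 -0.2415] 0.04104290530085564 0.1813281774520874 dir 103.13827627408573 zmax 0.14598673084447733
scene board base 724 mean [ 0.4967 -0.2818  0.0209] rect [ 0.471 -0.257] 0.07997608184814453 0.1905587911605835 dir 86.42583821759028 zmax 0.03993891625023194
scene tableZ -0.001367299118414489
top key top 236 mean [0.5395 0.1397 0.1834] rect [0.5406 0.1404] 0.011394490487873554 0.09344860166311264 dir 105.155905
[... 359 characters left out ...]
ean [ 0.4978 -0.2415  0.1537] rect [ 0.5108 -0.239 ] 0.048281408846378326 0.18038809299468994 dir 103.72790187523685 zmax 0.16069951482998635
top board face 273 mean [ 0.4887 -0.2285  0.1072] rect [ 0.4957 -0.2414] 0.07756460458040237 0.17892241477966309 dir 102.85382872406174 zmax 0.14595148013774195
top board base 1387 mean [ 0.4571 -0.2487  0.0169] rect [ 0.4606 -0.2564] 0.2924115061759949 0.1389002650976181 dir 102.05687945266891 zmax 0.039600288984467324
top tableZ 0.00010693474804190917
stud [ 0.5195 -0.2424  0.1409] 6.423881885578375e-05
center [0.5425 0.1393 0.1009] 0.00364911876940219
slot [0.542  0.1401 0.126 ] 0.0006808731441193903
plain [0.5048 0.2615 0.092 ] 0.004296434909594911
```

>>> {"fn": "jog_arm", "kwargs": {"steps": [[0,0,-0.333,-0.0192,0.6],[0,0,-0.333,-0.0192,0.6],[0,0,-0.333,-0.0192,0.6],[0,0,-0.333,-0.0192,0.6],[0,0,-0.333,-0.0192,0.6],[0,0,-0.333,-0.0192,0.6],[0,0,-0.333,-0.0192,0.6],[0,0,-0.333,-0.0192,0.6],[0,0,-0.333,-0.0192,0.6],[0,0,-0.333,-0.0192,0.6],[0,0,-0.333,-0.0192,0.6],[0,0,-0.333,-0.0192,0.6]], "squeeze": 60}}

```text
time: 2.1
position: [0.2552, -0.6248, 0.3216]
ee_rot: [[-0.266, 0.964, -0.0], [0.964, 0.266, -0.0], [-0.0, -0.0, -1.0]]
ft_force: [0.8, -0.3, -0.2]
width: 0.0512
grasp_force: 0.0
```

```bash
cat >> h.py <<'E'
def go(tx,ty,tz,yaw):
    "rest of the way in tool axes (mm) and twist (deg); yaw = world heading of tool y"
    s=arm.sense();R=np.array(s["ee_rot"]);d=R.T@(np.array([tx,ty,tz])-s["position"])*1000
    y=np.degrees(np.arctan2(R[1,1],R[0,1]))
    print("t",round(s["time"],2),"pos",np.round(s["position"],4),"yaw",round(y,2),"tool mm",np.round(d,1),"frac",np.round(d/30,3),"twist",round((y-yaw),2),round((y-yaw)/360,4),"w",round(s["width"],4),"F",np.round(s["ft_force"],1),"grip",s["grasp_force"],"Rz",np.round(R[:,2],3))
E
python3 - <<'E'
from h import *
np.set_printoptions(precision=4,suppress=True)
go(.541,.14,.32,15)
# board frame
for n in("scene","top"):
    p=dict(np.load(f"{n}0.npz")); C=cloud(p)
    a=np.radians(13.5);ux=np.array([np.cos(a),np.sin(a),0]);uy=np.array([-np.sin(a),np.cos(a),0])
    Q=C-np.array([.5195,-.2424,.14]);X=Q@ux;Y=Q@uy;Z=Q[...,2]
    ok=p["z_map"]>0
    m=ok&(abs(Y)<.08)&(abs(Y)>.025)&(Z<.005)&(Z>-.07)&(X>-.03)&(X<.01)
    P=C[m]
    if n=="scene":
        A=np.c_[P[:,1:],np.ones(len(P))];c=np.linalg.lstsq(A,P[:,0],rcond=None)[0];nn=np.array([1,-c[0],-c[1]]);nn/=np.linalg.norm(nn)
        print("face normal",nn,np.degrees(np.arctan2(nn[1],nn[0])),"X",np.median(X[m]))
    m=ok&(abs(Y)<.03)&(Z<.03)&(Z>-.03)&(X>.005)&(X<.04)
    print(n,"head",m.sum(),"X",X[m].min(),X[m].max(),"Y",np.percentile(Y[m],[2,50,98]),"Z",np.percentile(Z[m],[2,50,98]))
    m=ok&(Z>.008)&(Z<.03)&(abs(X)<.06)&(abs(Y)<.15)
    print("board top X",np.percentile(X[m],[1,50,99]),"Y",np.percentile(Y[m],[1,50,99]),Z[m].mean())
E
```

```text
t 2.1 pos [ 0.2552 -0.6248  0.3216] yaw 15.44 tool mm [661.1 479.1   1.6] frac [22.038 15.971  0.053] twist 0.44 0.0012 w 0.0512 F [ 0.8 -0.3 -0.2] grip 0.0 Rz [-0. -0. -1.]
face normal [0.9712 0.2384 0.0026] 13.790143476468819 X -0.013495757346397932
scene head 92 X 0.005585460804188766 0.018371026253239473 Y [-0.0098  0.0019  0.0145] Z [-0.0115  0.0051  0.0137]
board top X [-0.0311 -0.0201  0.0163] Y [-0.0864 -0.0014  0.09  ] 0.012676137692694413
top head 41 X 0.005382890769420335 0.016482610377950367 Y [-0.0057  0.0073  0.018 ] Z [-0.0054  0.0094  0.0162]
board top X [-0.0314 -0.0224  0.0153] Y [-0.0828  0.0056  0.0938] 0.013901006409615405
```

>>> {"fn": "jog_arm", "kwargs": {"steps": [[0.918,0.6655,0,0.0012,0.6],[0.918,0.6655,0,0,0.6],[0.918,0.6655,0,0,0.6],[0.918,0.6655,0,0,0.6],[0.918,0.6655,0,0,0.6],[0.918,0.6655,0,0,0.6],[0.918,0.6655,0,0,0.6],[0.918,0.6655,0,0,0.6],[0.918,0.6655,0,0,0.6],[0.918,0.6655,0,0,0.6],[0.918,0.6655,0,0,0.6],[0.918,0.6655,0,0,0.6]]}}

```text
time: 3.3
position: [0.403, -0.2429, 0.3215]
ee_rot: [[-0.254, 0.967, 0.0], [0.967, 0.254, -0.001], [-0.001, 0.0, -1.0]]
ft_force: [-0.3, -1.8, 0.7]
width: 0.051
grasp_force: 0.0
```

>>> {"fn": "jog_arm", "kwargs": {"steps": [[0.918,0.6655,0,0,0.6],[0.918,0.6655,0,0,0.6],[0.918,0.6655,0,0,0.6],[0.918,0.6655,0,0,0.6],[0.918,0.6655,0,0,0.6],[0.918,0.6655,0,0,0.6],[0.918,0.6655,0,0,0.6],[0.918,0.6655,0,0,0.6],[0.918,0.6655,0,0,0.6],[0.918,0.6655,0,0,0.6],[0.918,0.6655,0,0,0.6],[0,0,0,0,0.6]]}}

```text
time: 4.5
position: [0.5381, 0.11, 0.3214]
ee_rot: [[-0.262, 0.965, 0.0], [0.965, 0.262, 0.004], [0.004, 0.001, -1.0]]
ft_force: [-0.4, 1.3, 0.2]
width: 0.0512
grasp_force: 0.0
```

```bash
python3 - <<'E'
from h import *
go(.541,.14,.155,15)
E
```

```text
t 4.5 pos [0.5381 0.11   0.3214] yaw 15.18 tool mm [ 27.6  10.4 166.5] frac [0.921 0.348 5.549] twist 0.18 0.0005 w 0.0512 F [-0.4  1.3  0.2] grip 0.0 Rz [ 0.     0.004 -1.   ]
```

>>> {"fn": "jog_arm", "kwargs": {"steps": [[0.46,0.174,0,0.0005,0.6],[0.46,0.174,0,0,0.6],[0,0,0.9,0,0.6],[0,0,0.9,0,0.6],[0,0,0.6,0,0.6],[0,0,0,0,0.6],[0,0,0,0,0.6]]}}

```text
time: 5.2
position: [0.5415, 0.1333, 0.2497]
ee_rot: [[-0.25, 0.968, 0.0], [0.968, 0.25, -0.0], [-0.0, 0.0, -1.0]]
ft_force: [-0.4, -0.9, 0.3]
width: 0.0513
grasp_force: 0.0
```

```bash
python3 - <<'E'
from h import *
go(.541,.14,.155,15)
p=arm.capture("scene");cv2.imwrite("pics/s2.png",cv2.resize(p["frame"][90:260,230:400,::-1],(590,590),interpolation=2))
E
```

```text
t 5.2 pos [0.5415 0.1333 0.2497] yaw 14.5 tool mm [ 6.6  1.2 94.7] frac [0.22  0.04  3.157] twist -0.5 -0.0014 w 0.0513 F [-0.4 -0.9  0.3] grip 0.0 Rz [ 0. -0. -1.]
```

View pics/s2.png

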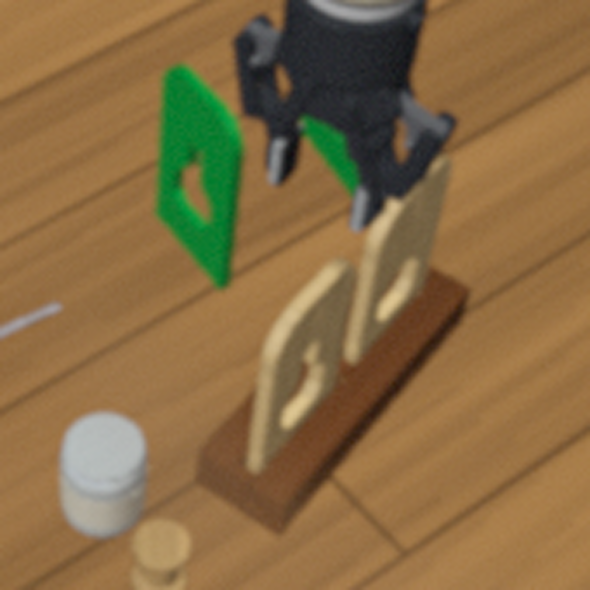

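The open fingers (tips at about crop (280,180) and (365,225)) straddle the plane of the nearer, slotted plate from above. I'll correct the last 7 mm and go down.

>>> {"fn": "jog_arm", "kwargs": {"steps": [[0.22,0.04,0,-0.0014,0.6],[0,0,0.7,0,0.6],[0,0,0.7,0,0.6],[0,0,0.7,0,0.6],[0,0,0.7,0,0.6],[0,0,0.35,0,0.6],[0,0,0,0,0.6]]}}

```text
time: 5.95
position: [0.5403, 0.1407, 0.1541]
ee_rot: [[-0.26, 0.966, -0.002], [0.966, 0.26, -0.0], [0.0, -0.002, -1.0]]
ft_force: [-0.3, 0.3, 0.6]
width: 0.0514
grasp_force: 0.0
```

```bash
python3 - <<'E'
from h import *
go(.541,.14,.155,15)
E
```

```text
t 5.95 pos [0.5403 0.1407 0.1541] yaw 15.08 tool mm [-0.8  0.5 -0.9] frac [-0.028  0.018 -0.03 ] twist 0.08 0.0002 w 0.0514 F [-0.3  0.3  0.6] grip 0.0 Rz [-0.002 -0.    -1.   ]
```

>>> {"fn": "jog_arm", "kwargs": {"steps": [[0,0,0,0,0.3],[0,0,0,0,0.1],[0,0,0,0,0],[0,0,0,0,0],[0,0,0,0,0],[0,0,0,0,0],[0,0,0,0,0],[0,0,0,0,0]], "squeeze": 60}}

```text
time: 6.75
position: [0.5417, 0.1411, 0.156]
ee_rot: [[-0.26, 0.966, 0.003], [0.966, 0.26, 0.001], [-0.0, 0.003, -1.0]]
ft_force: [-0.3, -0.7, 6.4]
width: 0.0076
grasp_force: 59.0
```

>>> {"fn": "jog_arm", "kwargs": {"steps": [[0,0,-0.4,0,0],[0,0,-0.5,0,0],[0,0,-0.7,0,0],[0,0,-0.7,0,0],[0,0,-0.7,0,0],[0,0,-0.7,0,0],[0,0,-0.7,0,0],[0,0,-0.7,0,0],[0,0,-0.6,0,0],[0,0,-0.5,0,0],[0,0,0,0,0],[0,0,0,0,0]]}}

```text
time: 7.95
position: [0.5404, 0.1405, 0.3405]
ee_rot: [[-0.26, 0.966, -0.0], [0.966, 0.26, -0.0], [-0.0, -0.0, -1.0]]
ft_force: [0.2, -0.6, -1.0]
width: 0.0071
grasp_force: 58.8
```

```bash
python3 - <<'E'
from h import *
# pre-hang pose: 70 mm out from stud along its x (yaw 13.8)
a=np.radians(13.8);s=np.array([.518,-.240]);q=s+.07*np.array([np.cos(a),np.sin(a)])
go(*q,.345,13.8)
p=arm.capture("scene");cv2.imwrite("pics/s3.png",cv2.resize(p["frame"][50:260,230:400,::-1],(486,600),interpolation=2))
E
```

```text
t 7.95 pos [0.5404 0.1405 0.3405] yaw 15.06 tool mm [-363.2  -50.5   -4.4] frac [-12.106  -1.684  -0.145] twist 1.26 0.0035 w 0.0071 F [ 0.2 -0.6 -1. ] grip 58.79886897280812 Rz [-0. -0. -1.]
```

View pics/s3.png

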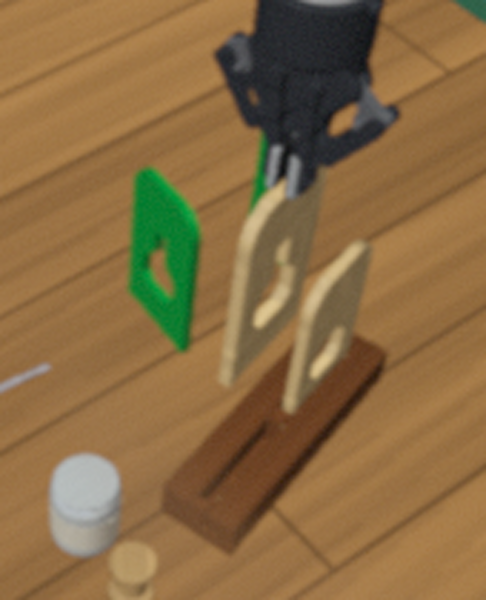

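The slotted plate is held upright and clear of the rack (opening at crop (270,290)). The plain one still stands in its pocket.

>>> {"fn": "jog_arm", "kwargs": {"steps": [[-0.6,-0.08,0,0.0035,0],[-1,-0.14,0,0,0],[-1,-0.14,0,0,0],[-1,-0.14,0,0,0],[-1,-0.14,0,0,0],[-1,-0.14,0,0,0],[-1,-0.14,0,0,0],[-1,-0.14,0,0,0],[-1,-0.14,0,0,0],[-1,-0.14,0,0,0],[-1,-0.14,0,0,0],[-1,-0.14,0,0,0]]}}

```text
time: 9.2
position: [0.5758, -0.212, 0.3396]
ee_rot: [[-0.236, 0.972, -0.002], [0.972, 0.236, -0.0], [0.0, -0.002, -1.0]]
ft_force: [0.6, 0.2, -0.5]
width: 0.0073
grasp_force: 58.8
```

>>> {"fn": "jog_arm", "kwargs": {"steps": [[-0.5,-0.06,0,0,0],[0,0,0,0,0],[0,0,0,0,0]]}}

```text
time: 9.5
position: [0.5785, -0.2227, 0.3403]
ee_rot: [[-0.239, 0.971, -0.001], [0.971, 0.239, 0.002], [0.002, -0.0, -1.0]]
ft_force: [-0.0, 0.6, -1.1]
width: 0.0076
grasp_force: 58.8
```

```bash
cat >> h.py <<'E'
a=np.radians(13.8);UX=np.array([np.cos(a),np.sin(a),0]);UY=np.array([-np.sin(a),np.cos(a),0]);S0=np.array([.518,-.240,.14])
def look():
    for n in("scene","top"):
        p=arm.capture(n);C=cloud(p);Q=C-S0;f=p["frame"].astype(int)
        wood=(p["z_map"]>0)&(f[...,0]>f[...,1]-5)
        X,Y,Z=Q@UX,Q@UY,Q[...,2]
        x0=float((np.array(arm.sense()["position"])-S0)@UX)
        m=wood&(abs(X-x0)<.02)&(abs(Y)<.07)&(Z>-.12)&(f[...,0]>110)
        m2=cv2.erode(m.astype(np.uint8),np.ones((2,2)))>0
        r=lambda v:np.round(v*1000,1)
        if m2.sum()>20:
            print(n,"plate",m2.sum(),"X",r(np.percentile(X[m2],[2,50,98])),"Y",r(np.percentile(Y[m2],[1,50,99])),"Z",r(np.percentile(Z[m2],[1,99])))
            e=np.linalg.eigh(np.cov(C[m2].T))[1][:,0];print(" normal",np.round(e*np.sign(e[0]),3))
        for q in("keyhole_pattern_center","slot_top","stud"):
            for d in arm.mark_of(p,q)[:4]: print("  ",q,np.round(d["centre"],1),round(d["conf"],2),"rel",r(np.array([*(lambda w:((w-S0)@UX,(w-S0)@UY,(w-S0)[2]))(world(p,d["centre"]))])))
        cv2.imwrite(f"pics/last_{n}.png",cv2.resize(p["frame"][150:360,80:270,::-1] if n=="scene" else p["frame"][80:250,290:460,::-1],None,fx=2.8,fy=2.8,interpolation=2))
        np.savez(f"{n}L.npz",**{k:p[k] for k in("frame","z_map","mtx","xyz","orientation")})
E
python3 - <<'E'
from h import *
go(*(S0+.07*UX)[:2],.34,13.8)
look()
E
```

```text
t 9.5 pos [ 0.5785 -0.2227  0.3403] yaw 13.84 tool mm [-2.4  7.1  0.3] frac [-0.081  0.238  0.009] twist 0.04 0.0001 w 0.0076 F [-0.   0.6 -1.1] grip 58.80899871932343 Rz [-0.001  0.002 -1.   ]
scene plate 2142 X [58.3 67.6 79.5] Y [-49.7 -16.3  47.1] Z [ 57.9 570.3]
 normal [ 0.972  0.236 -0.008]
   keyhole_pattern_center [331.  115.1] 0.73 rel [-17.  610.1 -37.8]
   keyhole_pattern_center [287.5 140.2] 0.72 rel [-50.4 460.4 -37.8]
   slot_top [181.5 235.9] 0.89 rel [ 66.6  -6.5 187.6]
   slot_top [286.9 134. ] 0.74 rel [-121.5  558.2 -141.5]
   stud [103.4 208.9] 0.95 rel [-209.1   -6.6   12.5]
   stud [170.1 263.1] 0.83 rel [ 67.3 -42.9 142.5]
top plate 618 X [57.4 58.7 72.4] Y [-41.6  24.2  51.1] Z [ 60.3 573.6]
 normal [ 0.97   0.242 -0.017]
   keyhole_pattern_center [129.1 218.5] 0.66 rel [ -15.7  643.9 -140.9]
   keyhole_pattern_center [375.9 111.8] 0.55 rel [ 58.4  10.2 183.9]
   keyhole_pattern_center [189.3 220.1] 0.55 rel [-6.560e+01  4.684e+02  1.000e-01]
   slot_top [126.5 218.6] 0.89 rel [-26.8 616.8  -1.4]
   slot_top [188.1 219.4] 0.8 rel [-64.4 468.6  19.2]
   slot_top [377.2 112.5] 0.59 rel [ 117.4  -96.1 -138.4]
   stud [367.9 152.7] 0.9 rel [  12.1  -42.2 -139.6]
   stud [386.8 238.8] 0.82 rel [-233.3  -33.8 -139.6]
```

View pics/last_scene.png

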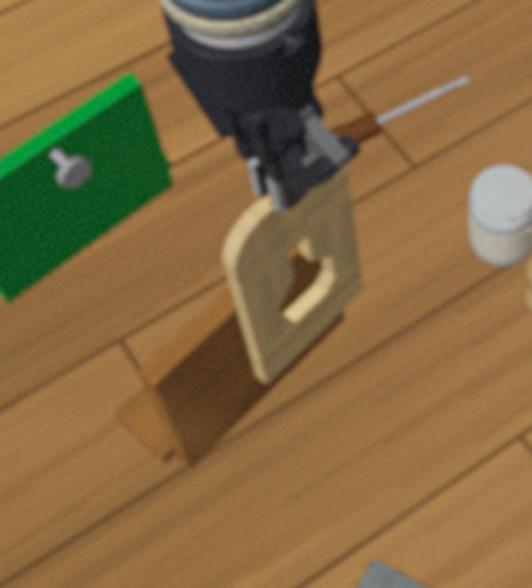

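The plate hangs square, facing the stud: opening at crop (308,280), stud hidden behind it. Both cameras put it centred on the stud to about 1 mm, so I'll lower it until the octagon is at stud height.

>>> {"fn": "jog_arm", "kwargs": {"steps": [[0,0,0.6,0,0],[0,0,0.7,0,0],[0,0,0.7,0,0],[0,0,0.7,0,0],[0,0,0.7,0,0],[0,0,0.5,0,0],[0,0,0.2,0,0],[0,0,0,0,0],[0,0,0,0,0]]}}

```text
time: 10.8
position: [0.5794, -0.2239, 0.2187]
ee_rot: [[-0.238, 0.971, 0.002], [0.971, 0.239, -0.0], [-0.001, 0.002, -1.0]]
ft_force: [-1.1, -0.1, -0.3]
width: 0.0071
grasp_force: 58.8
```

```bash
python3 - <<'E'
from h import *
go(*(S0-.0005*UX+.002*UY)[:2],.217,13.8)
look()
E
```

```text
t 10.8 pos [ 0.5794 -0.2239  0.2187] yaw 13.8 tool mm [  1.  -64.    1.6] frac [ 0.034 -2.133  0.053] twist -0.0 -0.0 w 0.0071 F [-1.1 -0.1 -0.3] grip 58.802826299797744 Rz [ 0.002 -0.    -1.   ]
scene plate 1473 X [58.6 68.3 79.6] Y [-49.5 -19.9  44.6] Z [-64.6 450. ]
 normal [ 0.972  0.236 -0.004]
   keyhole_pattern_center [191.8 278.4] 0.88 rel [  -5.1   44.3 -140.9]
   keyhole_pattern_center [330.7 115.8] 0.78 rel [-16.3 607.9 -38.4]
   keyhole_pattern_center [284.9 138.6] 0.56 rel [-115.   540.5 -142.2]
   slot_top [188.5 270.1] 0.95 rel [69.  -9.6 70.2]
   slot_top [287.7 134. ] 0.72 rel [-52.1 461.5 -16.5]
   slot_top [328.6 108.5] 0.69 rel [-33.8 621.6 -32.1]
   stud [169.5 263.3] 0.62 rel [-3.9 -2.8  0.6]
   stud [ 97.2 204.5] 0.62 rel [-235.6   -5.4    3.9]
   stud [193.1 276. ] 0.3 rel [  -7.3   50.8 -141.2]
   stud [188.2 270.5] 0.22 rel [ 69.  -10.5  69.7]
top plate 439 X [57.5 58.8 69.5] Y [-42.4  23.3  48.9] Z [-62.8 450.4]
 normal [ 0.97   0.244 -0.012]
   keyhole_pattern_center [362.  126.9] 0.94 rel [ 68.1 -11.7 -25.1]
   keyhole_pattern_center [189.5 218.6] 0.8 rel [-61.2 469.  -15.7]
   keyhole_pattern_center [131.  216.7] 0.73 rel [ -12.4  637.2 -138.2]
   slot_top [188.4 217.8] 0.68 rel [-61.  466.7  22.6]
   slot_top [365.8 153. ] 0.61 rel [-2.8  2.9  1.6]
   slot_top [365.7 124. ] 0.59 rel [59.4  1.  56.8]
   slot_top [128.3 218.2] 0.59 rel [-25.7 615.6 -15. ]
   stud [365.9 152. ] 0.59 rel [-0.6  2.4  2.8]
```

View pics/last_scene.png

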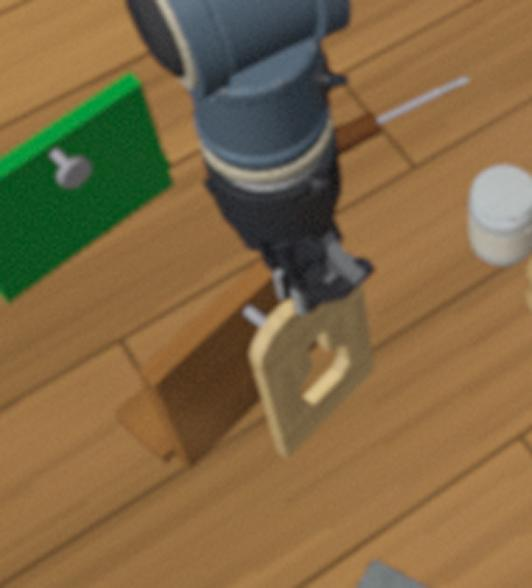

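The stud shows at crop (255,315), behind the plate, and both cameras agree that the lateral offset is under 1 mm. I'll move it straight in, watching the force.

>>> {"fn": "jog_arm", "kwargs": {"steps": [[0,-0.3,0.05,0,0],[0,-0.3,0,0,0],[0,-0.3,0,0,0],[0,-0.3,0,0,0],[0,0,0,0,0]]}}

```text
time: 11.7
position: [0.5422, -0.2335, 0.2163]
ee_rot: [[-0.237, 0.972, -0.001], [0.972, 0.237, -0.001], [-0.001, -0.001, -1.0]]
ft_force: [0.1, -0.5, -1.5]
width: 0.0077
grasp_force: 58.8
```

>>> {"fn": "jog_arm", "kwargs": {"steps": [[0,-0.2,0,0,0],[0,-0.2,0,0,0],[0,-0.2,0,0,0],[0,-0.2,0,0,0],[0,-0.13,0,0,0],[0,0,0,0,0],[0,0,0,0,0]]}}

```text
time: 12.4
position: [0.5168, -0.2391, 0.2163]
ee_rot: [[-0.238, 0.971, 0.0], [0.971, 0.238, -0.0], [-0.0, 0.0, -1.0]]
ft_force: [-0.2, 0.6, -0.8]
width: 0.0072
grasp_force: 58.8
```

```bash
python3 - <<'E'
from h import *
go(*(S0-.0005*UX+.0010*UY)[:2],.165,13.8)
look()
E
```

```text
t 12.4 pos [ 0.5168 -0.2391  0.2163] yaw 13.79 tool mm [-0.1  0.5 51.3] frac [-0.005  0.016  1.71 ] twist -0.01 -0.0 w 0.0072 F [-0.2  0.6 -0.8] grip 58.81554223364219 Rz [ 0. -0. -1.]
scene plate 1577 X [-14.2   3.7  16.8] Y [-58.  -18.9  46. ] Z [-65.9 446.4]
 normal [ 0.975  0.222 -0.011]
   keyhole_pattern_center [332.5 114.1] 0.88 rel [-12.7 609.5 -30.9]
   keyhole_pattern_center [284.7 138.3] 0.65 rel [-117.2  542.5 -144.1]
   keyhole_pattern_center [170.3 260.4] 0.63 rel [-6.1  2.2  3.5]
   slot_top [166.6 251. ] 0.89 rel [ 3.  -5.5 63. ]
   slot_top [329.7 108.4] 0.82 rel [-26.7 614.5 -22.1]
   slot_top [291.3 133.4] 0.66 rel [-38.8 458.1  -2.6]
   stud [170.7 262.6] 0.66 rel [-3.6  0.2 -0.3]
   stud [104.1 205.5] 0.62 rel [-237.4    9.3  -17.6]
top plate 435 X [-20.2  -5.7   7.1] Y [-30.8  26.2  63.9] Z [-45.9 448.4]
 normal [ 0.968  0.25  -0.028]
   keyhole_pattern_center [128.8 218.9] 0.85 rel [ -16.8  644.4 -138.7]
   keyhole_pattern_center [368.  152.5] 0.64 rel [  0.2 -10.6 -26. ]
   keyhole_pattern_center [188.8 217.1] 0.59 rel [-58.5 467.4   5.3]
   slot_top [129.4 216.9] 0.73 rel [ -11.5  642.4 -142. ]
   slot_top [190.9 217.9] 0.57 rel [-55.4 474.6 -97.4]
   stud [367.4 153.8] 0.95 rel [-5.8 -0.2  2.7]
   stud [385.1 239. ] 0.67 rel [-232.4  -28.2 -136.3]
```

View pics/last_scene.png

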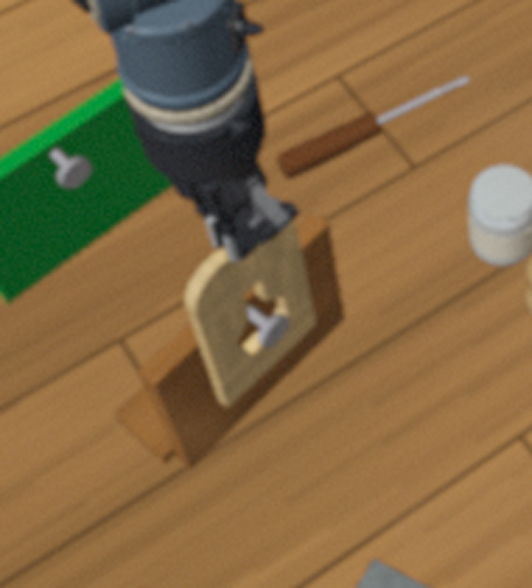

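The stud's head (crop (270,325)) now stands in front of the plate, through the wide opening, with no contact force. I'll lower it.

>>> {"fn": "jog_arm", "kwargs": {"steps": [[0,0.015,0.25,0,0],[0,0,0.25,0,0],[0,0,0.25,0,0],[0,0,0.25,0,0],[0,0,0.25,0,0],[0,0,0,0,0],[0,0,0,0,0]]}}

```text
time: 13.5
position: [0.5171, -0.239, 0.1785]
ee_rot: [[-0.238, 0.971, -0.0], [0.971, 0.238, 0.0], [0.0, -0.0, -1.0]]
ft_force: [0.1, 0.1, -1.3]
width: 0.0079
grasp_force: 58.8
```

>>> {"fn": "jog_arm", "kwargs": {"steps": [[0,0,0.15,0,0],[0,0,0.1,0,0],[0,0,0.1,0,0],[0,0,0.05,0,0],[0,0,0,0,0],[0,0,0,0,0]]}}

```text
time: 14.1
position: [0.5172, -0.239, 0.1669]
ee_rot: [[-0.238, 0.971, 0.0], [0.971, 0.238, -0.0], [-0.0, 0.0, -1.0]]
ft_force: [-0.8, -0.5, 0.5]
width: 0.0074
grasp_force: 59.0
```

```bash
python3 - <<'E'
from h import *
go(*(S0-.0005*UX+.0010*UY)[:2],.165,13.8)
E
```

```text
t 14.1 pos [ 0.5172 -0.239   0.1669] yaw 13.79 tool mm [-0.1  0.   1.9] frac [-0.004  0.001  0.064] twist -0.01 -0.0 w 0.0074 F [-0.8 -0.5  0.5] grip 59.04792472952977 Rz [ 0. -0. -1.]
```

>>> {"fn": "jog_arm", "kwargs": {"steps": [[0,0,0.04,0,0],[0,0,0,0,0],[0,0,0,0,0]]}}

```text
time: 14.4
position: [0.5178, -0.2392, 0.1667]
ee_rot: [[-0.238, 0.971, 0.002], [0.971, 0.238, -0.001], [-0.001, 0.001, -1.0]]
ft_force: [-0.9, 0.1, 6.3]
width: 0.0073
grasp_force: 59.7
```

The contact force of about 6 N shows the slot end resting on the shank. I'll let go.

>>> {"fn": "jog_arm", "kwargs": {"steps": [[0,0,0,0,0.15],[0,0,0,0,0.25],[0,0,0,0,0.4],[0,0,0,0,0.5],[0,0,0,0,0.5],[0,0,0,0,0.5],[0,0,0,0,0.5]], "squeeze": 20}}

```text
time: 15.1
position: [0.5171, -0.239, 0.1655]
ee_rot: [[-0.239, 0.971, 0.0], [0.971, 0.239, 0.0], [-0.0, 0.0, -1.0]]
ft_force: [-0.1, 0.9, -0.3]
width: 0.0426
grasp_force: 0.0
```

>>> {"fn": "jog_arm", "kwargs": {"steps": [[0,0,-0.3,0,0.5],[0,0,-0.6,0,0.5],[0,0,-0.9,0,0.5],[0,0,-0.9,0,0.5],[0,0,-0.9,0,0.5],[0,0,-0.9,0,0.5],[0,0,0,0,0.5],[0,0,0,0,0.5]]}}

```text
time: 15.9
position: [0.5173, -0.2389, 0.3014]
ee_rot: [[-0.239, 0.971, 0.001], [0.971, 0.239, -0.001], [-0.001, 0.001, -1.0]]
ft_force: [-0.2, -0.1, -0.5]
width: 0.0425
grasp_force: 0.0
```

```bash
python3 - <<'E'
from h import *
p=arm.capture("scene");C=cloud(p)-S0;X,Y,Z=C@UX,C@UY,C[...,2];f=p["frame"].astype(int)
m=(f[...,0]>150)&(f[...,0]>f[...,2]+25)&(abs(X)<.02)&(abs(Y)<.07)&(Z>-.14)&(Z<.09)
for l,v in zip("XYZ",(X,Y,Z)):print(l,np.round(np.percentile(v[m],[1,50,99])*1000,1))
e=np.linalg.eigh(np.cov(C[m].T))[1][:,0];print(np.round(e*np.sign(e[0]),3),arm.sense()["width"],arm.sense()["time"])
cv2.imwrite("pics/fin.png",cv2.resize(p["frame"][110:350,80:400,::-1],(800,600),interpolation=2))
E
```

```text
X [-19.5   0.4  17.5]
Y [-66.7  -9.6  67.1]
Z [-139.6   33.8   63.1]
[0.959 0.281 0.038] 0.04271687705221786 15.95
```

View pics/fin.png

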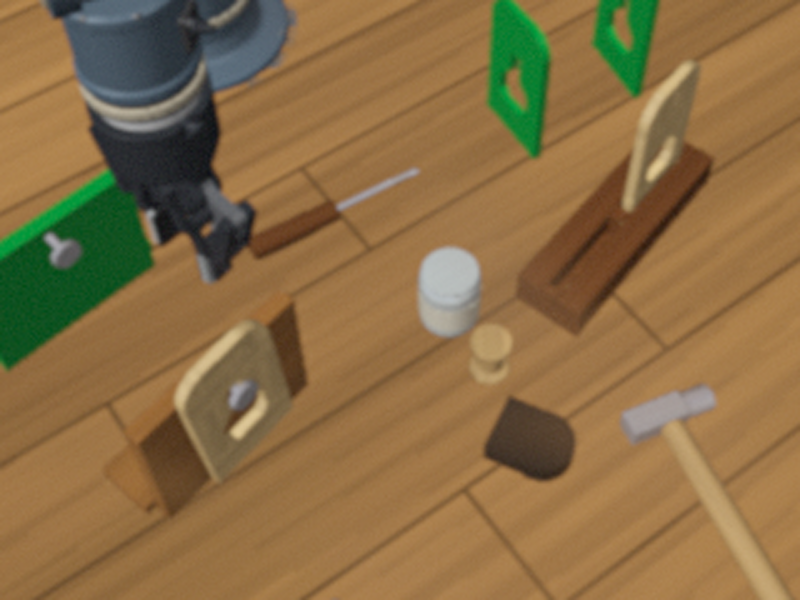

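The pattern hangs upright at (240,400), with the stud's head covering the slot above the opening. Its top edge measures about 0.2 m, which is home. The plain pattern still stands in the rack at (660,135), and the gripper is clear.

```bash
python3 -c "
from workcell import arm
print(arm.job_done())"
```

```text
the job is handed in; nothing more can be done
None
```

The keyhole pattern hangs upright and fully home on the wood board's stud and has been let go; the plain pattern still stands in the rack, and the job was handed in at about 16 s, with no verdict returned.

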